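Put the mixed-up glass pull handles back in their own trays

ROBOT

A 6-joint arm with a two-finger parallel gripper is mounted at the origin on the work surface. World frame = base frame: x ahead of the robot, y to its left, z up, the work surface at z = 0. Lengths are in mm, angles in rad, forces in N, time in s.
With the tool pointing down it reaches from about 275 to 750 mm from the base axis. Payload 10.2 kg.
Tool frame: the origin (TCP) lies at the very end of the fingers, on their centre line; the grasp point (between the pads) lies 19 mm behind it; z points along the fingers, x is the direction in which the jaws open and shut, and the axes are right-handed (so a half turn about z gives the same grasp; the last joint's range is limited). The gripper opens to 85 mm and grips with 20 to 120 N. Pads are 22 mm wide; open, the fingers measure 114 mm over their backs; the gripper's body (76 mm by 85 mm) begins 54 mm behind the grasp point. The pads swing forward as they close: fully open they stand 13 mm farther back than shut.
Start: joints at [0.933, 0.313, 1.498, -0, 1.331, -0.223], TCP at [211.592, 480.479, 231.294] pointing down, gripper open.
Joint ranges: [-2.94, 2.94], [-0.97, 2.17], [0.19, 2.56], [-1.23, 4.37], [0.02, 3.11], [-2.88, 2.88]. Speed limits (rad/s): [2.39, 2.39, 3.01, 3.14, 3.14, 3.14].

INTERFACE

Orientations are given as a unit quaternion [w, x, y, z].
In Python, from rig import ctrl, cams gives the robot as it stands.
- The arm moves only by the tool play_rows, never from a script. Its argument "steps" is a list of rows, each a list of 2 entries, a list of its own where there are three numbers: the shift along the tool's x, y, z normalised to -1 to 1, where 1 is 0.75 m, then the turn, a rotation vector about the tool's x, y, z normalised to -1 to 1, where 1 is 45 degrees. A call has 1 to 20 rows; each row shifts and turns the commanded pose from where the row before left it, along the tool's axes as they then stand; what a row does not reach is not made up. A row lasts 1/10 s, in which the tool goes at most 50 mm and 8.59 degrees, less where a joint would pass 70% of its speed; a pose out of reach is approached as far as the arm can. A call with a number of a shift or a turn outside -1 to 1 is refused whole. A call with a gripper value outside its range is refused whole. "grip" is the closure, from 0 (fully open) to 1 (shut), set as the call begins (left out, the last holds). The fingers move at their own pace and stop on an object; "squeeze" is the grip in N (left out, the last holds). Time passes only in rows, so rows that do not move let the fingers close. It gives the time, the measured TCP pose, the force and the opening at its end, in the units of the state.
- ctrl.sense(): the state, without advancing time (a new reading comes with each control period).
- cams.capture(name): name is "scene" or "top" or "wrist"; returns the picture (420x560x3 uint8, red, green, blue); there is no depth.
- cams.camera_info(name): a dict with "fx", "fy", "cx", "cy" (pixels), "xyz" and "attitude" of the camera in the world. Camera axes: x right, y up, looking along -z (the intrinsics and any distortion apply to the point x, -y, -z); pixel columns grow to the right and rows downward; lengths in mm; the calibration is good to about 2 mm. A picture is of the moment at which its call begins: read the wrist's pose just before it. camera_info takes no time and is no camera call; for the wrist camera it gives the pose at the moment of the call.
- ctrl.finish_job(): hands the job in, once; it reports no verdict.
Trained networks look in the newest picture that a camera, given by its name, has taken for a name from the list of things; names that differ only in an ending like _2 or _b are one class to them, and where a whole thing is asked for, a point or a joint stands for the part that bears it (a point fixed in the world has none). Each returns a list of dicts, best first, with "p" (0 to 1); they miss things now and then, are a little off and sometimes report something else, mostly with a low value. They report only what shows in the picture. A call takes as long as a camera call. They do not tell look-alikes from the thing itself.
- cams.search_frame(camera, thing): "rect" ([centre column, centre row, width, height] in pixels, round what is visible of it).
- cams.tip_of(camera, thing): "pixel" ([column, row] in pixels: a listed point, or the origin of a listed thing).
The state is a dict: "time_s": time; "joints": joint angles; "dq": joint speeds; "tau": joint torques, N m; "eef_pos": TCP position; "ee_rot": TCP orientation; "force": force on the tool from outside, world axes, zero at the start; "wrist_torque": the same for the moment, N m; "grip_width": opening from 0.0 (shut) to 1.0 (fully open).
Only numpy, scipy, OpenCV 4.12 (cv2) and the standard library are available. Lean on these libraries where they do the work, as an engineer would, in place of code of your own. Each camera call takes 0.05 s, during which the arm holds its last target.

TASK

Customers have mixed up the three glass pull handles: each stands in the handle lane (the one beside the knob's) of a tray with another colour's card. Set one of them down on the free felt pad for the time being, then work round until every handle stands upright on both its backplates and along the handle lane of the tray with the card of its own colour, within the lane's rims. Set the glass down gently instead of dropping it, never let a handle fall over, and leave the glass knobs standing where they are.

Things in the scene. Friction and masses are not known exactly. Their poses are not given: they have to be found in the camera images.
- pull_green_grip (a point): green glass pull handle, loose, 0.2-0.45 kg: glass grip on two brass posts and backplates (34 x 32 x 4 mm, 54 mm either side of the middle); 150 long, 32 wide, 62 mm high, ends alike. Point: middle of the grip, on its axis, 46 mm above the plates' underside; x along the grip, z up. Grasp here across y: parallel sides 30 mm apart over the middle 26 mm. Starts in another colour's tray.
- pull_blue_grip (a point): dark cobalt-blue glass pull handle, loose, 0.2-0.45 kg: glass grip on two brass posts and backplates (34 x 32 x 4 mm, 54 mm either side of the middle); 150 long, 32 wide, 62 mm high, ends alike. Point: middle of the grip, on its axis, 46 mm above the plates' underside; x along the grip, z up. Grasp here across y: parallel sides 30 mm apart over the middle 26 mm. Starts in another colour's tray.
- pull_ruby_grip (a point): ruby-red glass pull handle, loose, 0.2-0.45 kg: glass grip on two brass posts and backplates (34 x 32 x 4 mm, 54 mm either side of the middle); 150 long, 32 wide, 62 mm high, ends alike. Point: middle of the grip, on its axis, 46 mm above the plates' underside; x along the grip, z up. Grasp here across y: parallel sides 30 mm apart over the middle 26 mm. Starts in another colour's tray.
- tray_green_lane (a point): floor centre of the green tray's handle lane (its left (+y) lane), 3 mm above the counter; x along it, away from the card, z up. Fixed dark steel tray, cream floor, green card 88 x 28 mm in a brass frame at the near (-x) end, 110 mm from the tray's centre. Two lanes, each 180 x 64 mm inside, 67 mm centre to centre, rims and divider 18 mm high. The right (-y) lane is for the knob and flat plates.
- tray_blue_lane (a point): floor centre of the blue tray's handle lane (its right (-y) lane), 3 mm above the counter; x along it, away from the card, z up. Fixed dark steel tray, cream floor, blue card 88 x 28 mm in a brass frame at the near (-x) end, 110 mm from the tray's centre. Two lanes, each 180 x 64 mm inside, 67 mm centre to centre, rims and divider 18 mm high. The left (+y) lane is for the knob and flat plates.
- tray_ruby_lane (a point): floor centre of the ruby tray's handle lane (its left (+y) lane), 3 mm above the counter; x along it, away from the card, z up. Fixed dark steel tray, cream floor, ruby card 88 x 28 mm in a brass frame at the near (-x) end, 110 mm from the tray's centre. Two lanes, each 180 x 64 mm inside, 67 mm centre to centre, rims and divider 18 mm high. The right (-y) lane is for the knob and flat plates.
- felt_pad_top (a point): centre of the top of the free charcoal-grey felt counter pad, 4 mm thick, 190 mm (x) by 130 mm (y), fixed on the counter; x along its length, z up.
- knob_green: the green glass door knob on a round brass rose, loose, standing at the far end (+x, 52 to 65 mm from the middle) of the other lane of the green tray, 42 to 46 mm across and 53 mm high; stays where it is. Origin at the centre of its underside, z up.
- knob_blue: the blue glass door knob on a round brass rose, loose, standing at the far end (+x, 52 to 65 mm from the middle) of the other lane of the blue tray, 42 to 46 mm across and 53 mm high; stays where it is. Origin at the centre of its underside, z up.
- knob_ruby: the ruby glass door knob on a round brass rose, loose, standing at the far end (+x, 52 to 65 mm from the middle) of the other lane of the ruby tray, 42 to 46 mm across and 53 mm high; stays where it is. Origin at the centre of its underside, z up.
There are look-alikes about, which are no part of the job. What is shaped like the part that bears pull_blue_grip but pink is not meant.

How it is judged:
By the outcome, as a careful person would: the job done as asked, in the order asked, and still so for the second after the job is handed in, with the robot touching nothing.
It also fails if it takes over 99 s, if anything falls off the work surface, if the arm or the gripper's body presses on something with over 40 N, if the wrist force passes 120 N, or if a joint passes its speed limit or range.

## Working session

There is one attempt and no reset: what is moved stays moved. The work goes in short steps, Python scripts to look and compute and a tool call to move; the robot and the scene stay as the last step left them, time stands still between calls to the robot, and variables do not carry over. Pictures are saved under pics/ and viewed, and the job is handed in when it is done.

Besides the shell and the picture viewer there is one more tool, called after "Request:" in YAML: its name, and indented under it one key for each argument. play_rows: Moves the arm, as the interface text tells. Its arguments: {"type":"object","properties":{"steps":{"type":"array"},"grip":{"type":"number"},"squeeze":{"type":"number"}},"required":["steps"]}

```bash
ls; mkdir -p pics; python3 - <<'E'
from rig import ctrl,cams
import cv2
print(ctrl.sense())
for n in ['scene','top','wrist']:
    im=cams.capture(n); cv2.imwrite(f'pics/{n}0.png',im[:,:,::-1]); print(n,cams.camera_info(n))
E
```

```text
pics
{'time_s': 0.0, 'joints': array([ 9.32584822e-01,  3.13491326e-01,  1.49845817e+00, -1.68816314e-06,
        1.33096855e+00, -2.23410780e-01]), 'dq': array([-0.00194506,  0.00122958, -0.000326  ,  0.00078443, -0.00127451,
        0.00157632]), 'tau': array([-1.33855992e-03, -4.12274909e+01, -2.59728670e+01, -3.48667090e-04,
        4.37758208e-03,  9.47535256e-06]), 'eef_pos': array([211.43925458, 480.26000603, 230.70598287]), 'ee_rot': array([ 2.30859772e-04,  8.37557932e-01,  5.46348123e-01, -6.21187371e-04]), 'force': array([ 0.79300482,  0.78800301, -0.92211097]), 'wrist_torque': array([-0.00121481,  0.00230044,  0.03001205]), 'grip_width': 1.0006412954549277}
scene {'fx': 496.4430892885598, 'fy': 496.4430892885598, 'cx': 279.77062737449114, 'cy': 207.22811255664536, 'xyz': array([1037.16724069,  564.71828708,  957.90749833]), 'attitude': array([0.37573344, 0.13625478, 0.32259001, 0.85801789])}
top {'fx': 395.9129256966982, 'fy': 395.9129256966982, 'cx': 282.39484650879734, 'cy': 202.6007566691973, 'xyz': array([355.84038582,  21.20401737, 967.47090139]), 'attitude': array([-0.70020017, -0.05680757,  0.04024272,  0.71054426])}
wrist {'fx': 369.04243882751547, 'fy': 369.04243882751547, 'cx': 276.3658118043979, 'cy': 205.46059254237528, 'xyz': array([148.24695697, 508.4184169 , 372.95499264]), 'attitude': array([ 0.82981897, -0.11508334, -0.07424638,  0.5409656 ])}
```

View pics/top0.png

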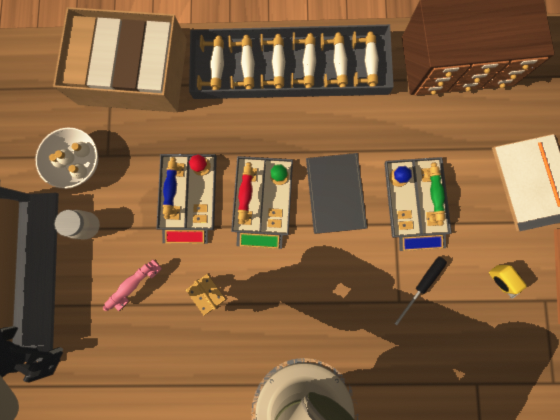

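View pics/scene0.png

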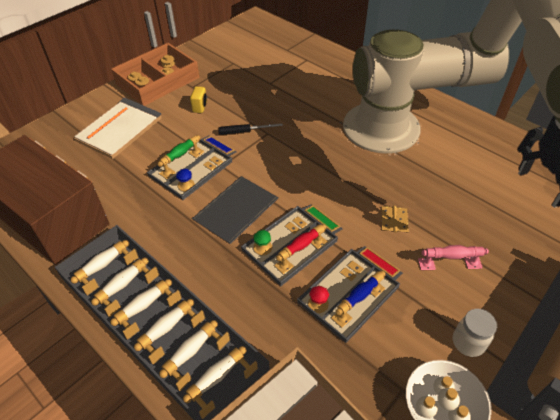

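View pics/wrist0.png

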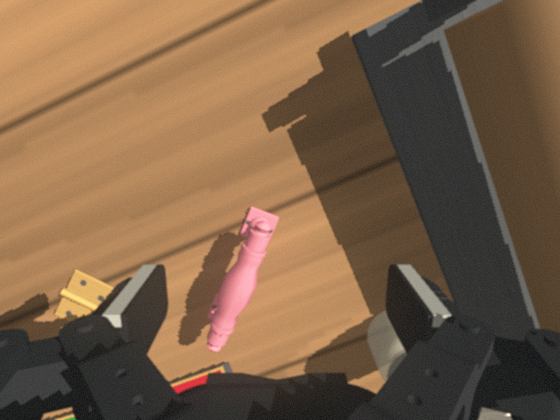

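```bash
cat > h.py <<'E'
import numpy as np, cv2
from scipy.spatial.transform import Rotation as R
from rig import ctrl,cams
def rot(q): return R.from_quat([q[1],q[2],q[3],q[0]])
def ray(info,uv):
    d=np.array([(uv[0]-info['cx'])/info['fx'],-(uv[1]-info['cy'])/info['fy'],-1.])
    return np.array(info['xyz']),rot(info['attitude']).apply(d)
def onz(info,uv,z):
    o,d=ray(info,uv); return o+d*(z-o[2])/d[2]
def tri(a,b):
    (o1,d1),(o2,d2)=a,b
    A=np.stack([d1,-d2],1); s=np.linalg.lstsq(A,o2-o1,rcond=None)[0]
    p,q=o1+s[0]*d1,o2+s[1]*d2
    return (p+q)/2,np.linalg.norm(p-q)
def proj(info,p):
    c=rot(info['attitude']).inv().apply(np.asarray(p,float)-info['xyz'])
    return np.array([info['cx']+info['fx']*c[...,0]/-c[...,2],info['cy']-info['fy']*c[...,1]/-c[...,2]]).T
E
python3 - <<'E'
from h import *
np.set_printoptions(precision=1,suppress=True)
I={n:cams.camera_info(n) for n in('top','scene')}
Z=dict(pull=49,tray=3,felt=4,knob=3)
for t in ['pull_green_grip','pull_blue_grip','pull_ruby_grip','tray_green_lane','tray_blue_lane','tray_ruby_lane','felt_pad_top','knob_green','knob_blue','knob_ruby']:
    z=Z[t.split('_')[0]]
    for n in I:
        for d in cams.tip_of(n,t)[:3]:
            print(t,n,round(d['p'],2),np.array(d['pixel']),onz(I[n],d['pixel'],z)[:2])
print(ctrl.sense()['time_s'])
E
```

```text
pull_green_grip top 0.64 [434.6 193.6] [ 498.3 -312.7]
pull_green_grip scene 0.81 [178.6 145.1] [ 485.5 -335.2]
pull_green_grip scene 0.39 [300.2 249.9] [526.  142.2]
pull_green_grip scene 0.15 [362.7 292.3] [519.7 312. ]
pull_blue_grip top 0.65 [126.3 287.5] [292.  403.1]
pull_blue_grip top 0.58 [170.7 187.7] [523.  306.4]
pull_blue_grip scene 0.88 [362.2 294. ] [523.8 313.7]
pull_blue_grip scene 0.83 [454.9 251. ] [293.6 400. ]
pull_ruby_grip top 0.56 [246.6 192.6] [508.1 126. ]
pull_ruby_grip scene 0.62 [301.9 241.7] [506.  129.8]
pull_ruby_grip scene 0.59 [362.1 294.3] [524.5 314. ]
tray_green_lane top 0.63 [246.7 194.4] [511.3 131. ]
tray_green_lane scene 0.87 [296.2 250.4] [507.6 114.8]
tray_blue_lane top 0.94 [429.3 195.3] [ 501.5 -316.3]
tray_blue_lane scene 0.64 [183.  162.8] [ 496.1 -314.9]
tray_ruby_lane top 0.6 [172.6 192.9] [518.1 315.6]
tray_ruby_lane scene 0.7 [359.7 299.5] [512.7 305.3]
felt_pad_top top 0.65 [336.4 192.3] [512.6 -90.1]
felt_pad_top scene 0.97 [234.1 205. ] [508.6 -96.9]
knob_green top 0.64 [281.8 177.6] [552.   43.6]
knob_green top 0.19 [200.6 168.4] [579.1 246.6]
knob_green scene 0.93 [260.9 244.8] [552.4  41.6]
knob_blue top 0.59 [399.  176.7] [ 549.1 -245.3]
knob_blue scene 0.71 [186.3 184.7] [ 544.3 -243.5]
knob_ruby top 0.65 [203.5 168.4] [579.  239.3]
knob_ruby scene 0.56 [321.  308.4] [586.9 257. ]
1.15
```

Request:
play_rows:
  steps:
    - [[-0.0257, 0.0464, 0], [0, 0, 0]]
    - [[-0.0257, 0.0464, 0], [0, 0, 0]]
    - [[-0.0257, 0.0464, 0], [0, 0, 0]]
    - [[-0.0257, 0.0464, 0], [0, 0, 0]]
    - [[-0.0257, 0.0464, 0], [0, 0, 0]]
    - [[-0.0257, 0.0464, 0], [0, 0, 0]]
    - [[-0.0257, 0.0464, 0], [0, 0, 0]]
    - [[-0.0257, 0.0464, 0], [0, 0, 0]]
    - [[-0.0257, 0.0464, 0], [0, 0, 0]]
    - [[-0.0257, 0.0464, 0], [0, 0, 0]]
    - [[-0.0257, 0.0464, 0], [0, 0, 0]]
    - [[-0.0257, 0.0464, 0], [0, 0, 0]]
    - [[0, 0, 0], [0, 0, -0.176]]
    - [[0, 0, 0], [0, 0, -0.176]]
    - [[0, 0, 0], [0, 0, -0.176]]
    - [[0, 0, 0], [0, 0, 0]]
    - [[0, 0, 0], [0, 0, 0]]

```text
time_s: 2.85
eef_pos: [500.6, 100.5, 231.3]
ee_rot: [0.0, 0.708, 0.706, 0.0]
force: [0.3, 0.2, 0.4]
grip_width: 1.0
```

```bash
cat >> h.py <<'E'
def snap(n,name):
    i=cams.camera_info(n); im=cams.capture(n); cv2.imwrite(f'pics/{name}.png',im[:,:,::-1])
    np.save(f'pics/{name}.npy',dict(i),allow_pickle=True); return i,im
def st():
    s=ctrl.sense(); x=rot(s['ee_rot']).apply([1,0,0]); z=rot(s['ee_rot']).apply([0,0,1])
    print('t',round(s['time_s'],2),'pos',s['eef_pos'].round(1),'yaw',np.degrees(np.arctan2(x[1],x[0])).round(2),'z',z.round(3),'F',s['force'].round(1),'g',round(s['grip_width'],3))
    return s
E
python3 - <<'E'
from h import *
st(); snap('wrist','w1'); snap('top','t1')
E
```

```text
t 2.85 pos [500.6 100.5 231.3] yaw 89.78 z [ 0.  0. -1.] F [0.3 0.2 0.4] g 1.0
```

View pics/w1.png

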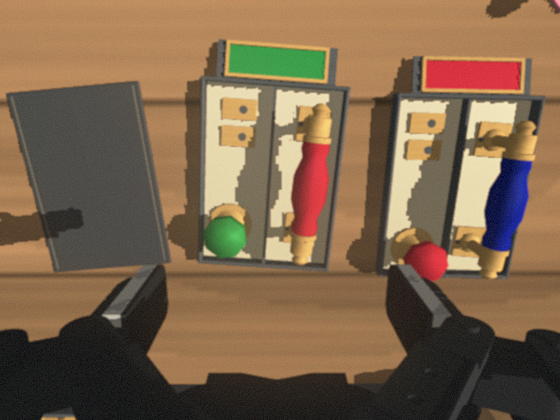

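```bash
python3 - <<'E'
import cv2
im=cv2.imread('pics/w1.png')
cv2.imwrite('pics/w1a.png',cv2.resize(im[35:285,185:360],None,fx=3,fy=2.4,interpolation=cv2.INTER_CUBIC)) 
cv2.imwrite('pics/w1b.png',cv2.resize(im[35:285,370:545],None,fx=3,fy=2.4,interpolation=cv2.INTER_CUBIC))
E
```

```text
(no output)
```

View pics/w1a.png

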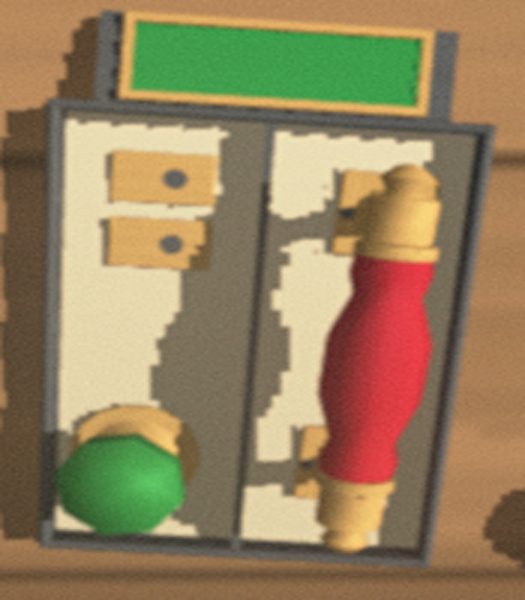

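View pics/w1b.png

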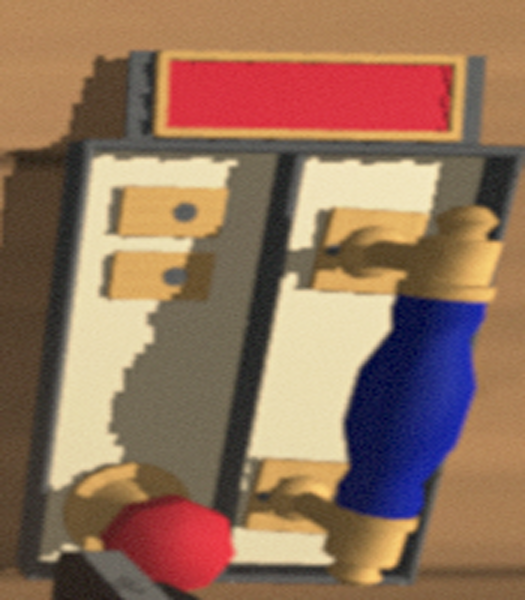

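```bash
cat >> h.py <<'E'
from scipy.optimize import least_squares
def fitrect(info,uv,local,z,free=False):
    # local Nx2 points; returns x,y,yaw minimising reprojection (or z free)
    uv=np.array(uv);L=np.array(local,float)
    P=np.array([onz(info,p,z)[:2] for p in uv]); 
    def f(p):
        zz=p[3] if free else z
        c,s=np.cos(p[2]),np.sin(p[2])
        W=np.c_[p[0]+c*L[:,0]-s*L[:,1],p[1]+s*L[:,0]+c*L[:,1],np.full(len(L),zz)]
        return (proj(info,W)-uv).ravel()
    r=least_squares(f,[*P.mean(0),0.]+([z] if free else []))
    return r.x,np.abs(r.fun).max(),P
E
python3 - <<'E'
from h import *
np.set_printoptions(precision=2,suppress=True)
i=np.load('pics/w1.npy',allow_pickle=True).item()
a=lambda o:(lambda x,y:(o+x/3,35+y/2.4))
A,B=a(185),a(370)
loc=[(-93,-68.5),(-93,68.5),(93,68.5),(93,-68.5)]
G=[A(52,105),A(492,128),A(430,562),A(45,545)]
Rr=[B(82,145),B(522,152),B(412,580),B(25,575)]
for n,q in(('green',G),('ruby',Rr)):
    for free in(0,1):
        r,e,P=fitrect(i,q,loc,18,free); print(n,r,np.degrees(r[2]),e)
    print(np.linalg.norm(np.roll(P,-1,0)-P,axis=1))
    r,_,_=fitrect(i,q,loc,18)
    c,s=np.cos(r[2]),np.sin(r[2]); print('lane +y', r[0]-s*33.5,r[1]+c*33.5)
for n,q in(('rubyH',[A(408,168),A(342,550)]),('blueH',[B(470,210),B(355,584)])):
    for z in(47,49):
        P=[onz(i,p,z)[:2] for p in q]; d=P[1]-P[0]; print(n,z,P,(P[0]+P[1])/2,np.linalg.norm(d),np.degrees(np.arctan2(d[1],d[0])))
q=[(10,95),(137,83),(170,262),(54,271)]
P=np.array([onz(i,p,4)[:2] for p in q]);print('pad',P,P.mean(0),np.linalg.norm(np.roll(P,-1,0)-P,axis=1)); print(fitrect(i,q,[(-95,-65),(-95,65),(95,65),(95,-65)],4)[:2])
E
```

```text
green [507.04  94.12  -0.07] -3.981302004488898 2.677840015368872
green [508.01  93.99  -0.07  10.61] -3.9808381846708447 0.47891862943600927
[134.49 181.77 134.76 182.04]
lane +y 509.3650731951862 127.53871202822016
ruby [519.49 278.4   -0.02] -1.2432133099202518 2.5954816725637784
ruby [520.57 281.61  -0.02  11.51] -1.2811920611203316 1.0917289654778983
[135.88 181.24 136.69 181.43]
lane +y 520.2163151049521 311.8891893981584
rubyH 47 [array([434.54, 139.02]), array([582.22, 122.05])] [508.38 130.54] 148.65299755005344 -6.557314337325399
rubyH 49 [array([434.52, 138.79]), array([581.3 , 121.92])] [507.91 130.36] 147.7420566414083 -6.557314337325406
blueH 47 [array([449.93, 317.14]), array([598.04, 306.45])] [523.98 311.8 ] 148.49023398184403 -4.126138399979049
blueH 49 [array([449.82, 315.81]), array([597.02, 305.19])] [523.42 310.5 ] 147.58029048324227 -4.126138399979039
pad [[ 424.37 -154.48]
 [ 413.98  -31.51]
 [ 598.91  -15.42]
 [ 609.04 -143.31]] [511.58 -86.18] [123.41 185.63 128.29 185.02]
(array([512.31, -86.17,   0.08]), np.float64(4.243426353961183))
```

```bash
python3 - <<'E'
from h import *
im=cv2.imread('pics/top0.png'); i=cams.camera_info('top')
def dr(x,y,yaw,L,z,col):
    a=np.radians(yaw);c,s=np.cos(a),np.sin(a);L=np.array(L)
    W=np.c_[x+c*L[:,0]-s*L[:,1],y+s*L[:,0]+c*L[:,1],np.full(len(L),z)]
    global big
    p=((proj(i,W)-[140,130])*5); 
    cv2.polylines(big,[p.round().astype(int)],True,col,1)
big=cv2.resize(im[130:250,140:300],None,fx=5,fy=5,interpolation=cv2.INTER_CUBIC)
T=[(-93,-68.5),(-93,68.5),(93,68.5),(93,-68.5)]
dr(507.5,94,-3.98,T,18,(255,0,255));dr(520,280,-1.26,T,18,(255,0,255))
dr(508.2,130.5,-6.56,[(-75,0),(75,0)],46+3,(0,255,255));dr(523.7,311,-4.1,[(-75,0),(75,0)],49,(0,255,255))
cv2.imwrite('pics/ov.png',big)
E
```

```text
(no output)
```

View pics/ov.png

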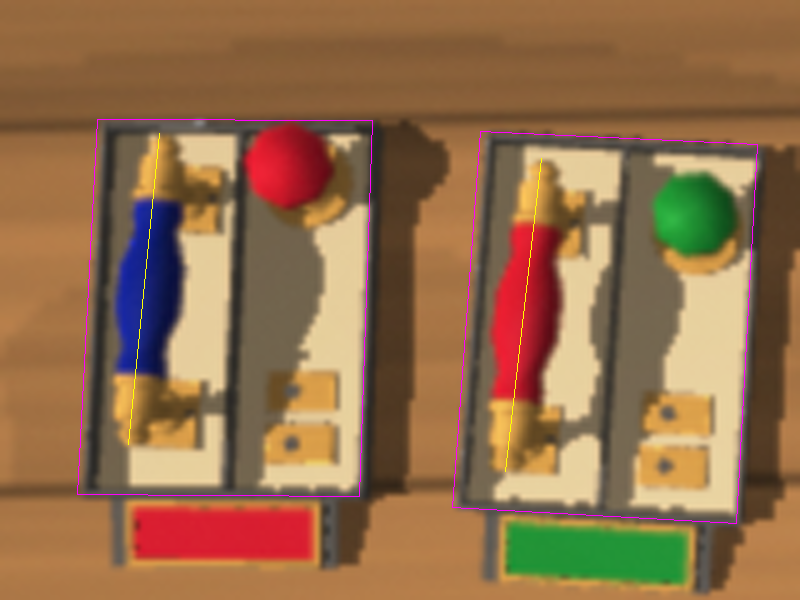

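Request:
play_rows:
  steps:
    - [[0, 0, 0], [0, 0, 0.141]]
    - [[0.0205, 0.0027, 0.03], [0, 0, 0]]
    - [[0.0205, 0.0027, 0.035], [0, 0, 0]]
    - [[0, 0, 0.035], [0, 0, 0]]
    - [[0, 0, 0.035], [0, 0, 0]]
    - [[0, 0, 0], [0, 0, 0]]
    - [[0, 0, 0], [0, 0, 0]]

```text
time_s: 3.65
eef_pos: [508.3, 130.6, 130.8]
ee_rot: [0.0, 0.746, 0.666, 0.0]
force: [0.3, -0.0, 0.6]
grip_width: 1.003
```

```bash
python3 - <<'E'
from h import *
st(); i,im=snap('wrist','w2')
big=cv2.imread('pics/w2.png')
s=ctrl.sense();p=s['eef_pos'].copy()
for z in(49,):
    for L in(-75,0,75):
        a=np.radians(-6.56);u=proj(i,np.array([[508.2+L*np.cos(a),130.5+L*np.sin(a),z]]))[0];cv2.circle(big,tuple(int(v) for v in u),3,(0,255,255),1);print(u)
q=p.copy();q[2]=49;u=proj(i,q[None])[0];cv2.drawMarker(big,tuple(int(v) for v in u),(255,255,255),0,10)
cv2.imwrite('pics/w2o.png',big)
E
```

```text
t 3.65 pos [508.3 130.6 130.8] yaw 83.59 z [ 0. -0. -1.] F [ 0.3 -0.   0.6] g 1.003
[276.22943865  90.77273628]
[276.01676868 214.49298995]
[275.83815682 318.40001333]
```

View pics/w2o.png

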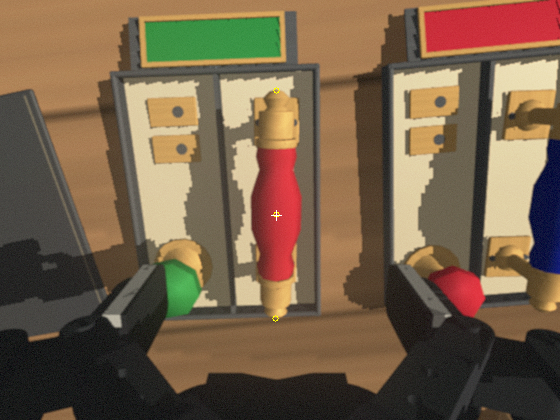

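Request:
play_rows:
  steps:
    - [[0, 0, 0.035], [0, 0, 0]]
    - [[0, 0, 0.035], [0, 0, 0]]
    - [[0, 0, 0.035], [0, 0, 0]]
    - [[0, 0, 0.0194], [0, 0, 0]]
    - [[0, 0, 0.01], [0, 0, 0]]
    - [[0, 0, 0], [0, 0, 0]]
    - [[0, 0, 0], [0, 0, 0]]

```text
time_s: 4.4
eef_pos: [508.8, 130.6, 30.5]
ee_rot: [0.001, 0.745, 0.667, 0.001]
force: [-0.2, -0.2, 0.6]
grip_width: 0.997
```

Request:
play_rows:
  steps:
    - [[0, 0, 0], [0, 0, 0]]
    - [[0, 0, 0], [0, 0, 0]]
    - [[0, 0, 0], [0, 0, 0]]
    - [[0, 0, 0], [0, 0, 0]]
    - [[0, 0, 0], [0, 0, 0]]
    - [[0, 0, 0], [0, 0, 0]]
    - [[0, 0, 0], [0, 0, 0]]
    - [[0, 0, 0], [0, 0, 0]]
    - [[0, 0, 0], [0, 0, 0]]
    - [[0, 0, 0], [0, 0, 0]]
  grip: 1
  squeeze: 45

```text
time_s: 5.4
eef_pos: [508.1, 130.6, 29.6]
ee_rot: [0.0, 0.745, 0.667, 0.0]
force: [-1.3, -0.8, 5.8]
grip_width: 0.346
```

Request:
play_rows:
  steps:
    - [[0, 0, -0.006], [0, 0, 0]]
    - [[0, 0, -0.014], [0, 0, 0]]
    - [[0, 0, -0.03], [0, 0, 0]]
    - [[0, 0, -0.04], [0, 0, 0]]
    - [[0, 0, -0.03], [0, 0, 0]]
    - [[0, 0, 0], [0, 0, 0]]
    - [[0, 0, 0], [0, 0, 0]]

```text
time_s: 6.1
eef_pos: [507.6, 130.6, 118.7]
ee_rot: [-0.0, 0.745, 0.667, -0.0]
force: [-0.5, -0.6, -4.4]
grip_width: 0.347
```

```bash
python3 - <<'E'
from h import *
st(); i,im=snap('wrist','w3'); snap('scene','s3')
E
```

```text
t 6.1 pos [507.6 130.6 118.7] yaw 83.65 z [-0.001 -0.    -1.   ] F [-0.5 -0.6 -4.4] g 0.347
```

View pics/w3.png

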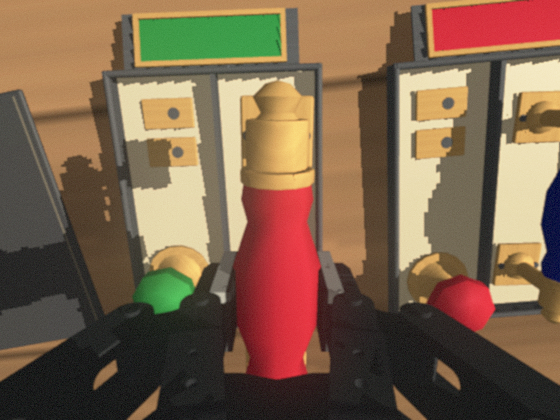

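View pics/s3.png

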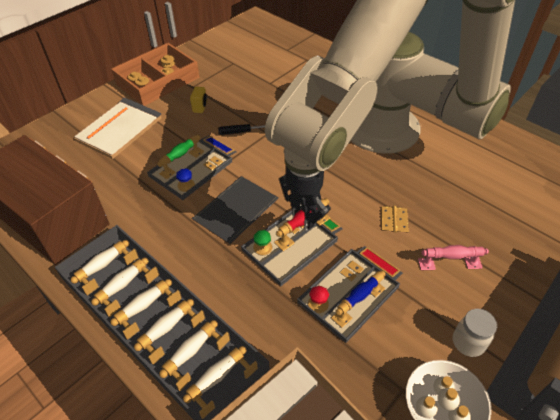

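Request:
play_rows:
  steps:
    - [[-0.02, 0.0027, 0], [0, 0, 0]]
    - [[-0.041, 0.0054, 0], [0, 0, 0]]
    - [[-0.041, 0.0054, 0], [0, 0, 0]]
    - [[-0.041, 0.0054, 0], [0, 0, 0]]
    - [[-0.041, 0.0054, 0], [0, 0, 0]]
    - [[-0.041, 0.0054, 0], [0, 0, 0]]
    - [[-0.041, 0.0054, 0], [0, 0, 0]]
    - [[-0.0204, 0.0027, 0], [0, 0, 0]]
    - [[0, 0, 0], [0, 0, -0.1217]]
    - [[0, 0, 0], [0, 0, -0.1217]]
    - [[0, 0, 0.03], [0, 0, 0]]
    - [[0, 0, 0.03], [0, 0, 0]]
    - [[0, 0, 0.015], [0, 0, 0]]
    - [[0, 0, 0], [0, 0, 0]]
    - [[0, 0, 0], [0, 0, 0]]

```text
time_s: 7.7
eef_pos: [512.7, -86.1, 63.5]
ee_rot: [0.0, 0.678, 0.735, 0.0]
force: [1.1, 0.8, -3.2]
grip_width: 0.349
```

```bash
python3 - <<'E'
from h import *
st(); i,im=snap('wrist','w4'); snap('scene','s4')
E
```

```text
t 7.7 pos [512.7 -86.1  63.5] yaw 94.61 z [ 0.001 -0.    -1.   ] F [ 1.1  0.8 -3.2] g 0.349
```

View pics/w4.png

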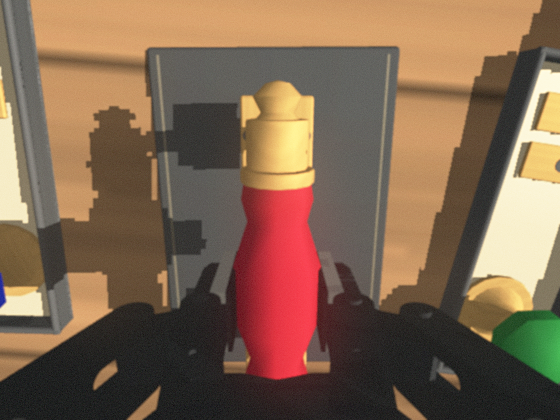

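View pics/s4.png

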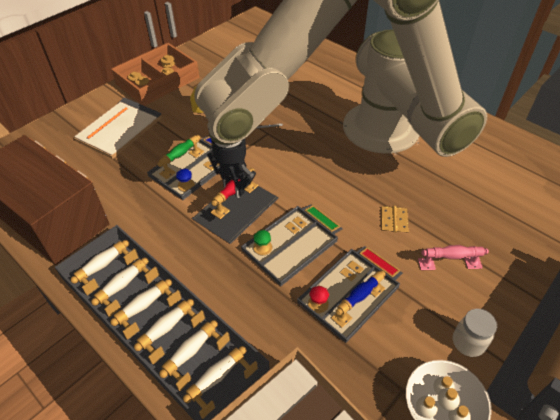

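Request:
play_rows:
  steps:
    - [[0, 0, 0.018], [0, 0, 0]]
    - [[0, 0, 0.014], [0, 0, 0]]
    - [[0, 0, 0.006], [0, 0, 0]]
    - [[0, 0, 0.0015], [0, 0, 0]]
    - [[0, 0, 0.0013], [0, 0, 0]]
    - [[0, 0, 0], [0, 0, 0]]

```text
time_s: 8.4
eef_pos: [512.6, -86.1, 32.7]
ee_rot: [0.0, 0.678, 0.735, 0.0]
force: [-0.2, -0.3, -2.9]
grip_width: 0.342
```

Request:
play_rows:
  steps:
    - [[0, 0, 0.0011], [0, 0, 0]]
    - [[0, 0, 0.0007], [0, 0, 0]]
    - [[0, 0, 0], [0, 0, 0]]

```text
time_s: 8.7
eef_pos: [512.4, -86.0, 31.1]
ee_rot: [0.0, 0.678, 0.735, 0.0]
force: [-0.1, 0.0, -4.8]
grip_width: 0.346
```

Request:
play_rows:
  steps:
    - [[0, 0, 0.0007], [0, 0, 0]]
    - [[0, 0, 0.0006], [0, 0, 0]]
    - [[0, 0, 0], [0, 0, 0]]

```text
time_s: 9.0
eef_pos: [512.5, -86.1, 30.6]
ee_rot: [0.0, 0.678, 0.735, 0.0]
force: [-3.9, 0.8, 5.4]
grip_width: 0.346
```

Request:
play_rows:
  steps:
    - [[0, 0, 0], [0, 0, 0]]
    - [[0, 0, 0], [0, 0, 0]]
    - [[0, 0, 0], [0, 0, 0]]
    - [[0, 0, 0], [0, 0, 0]]
    - [[0, 0, 0], [0, 0, 0]]
    - [[0, 0, 0], [0, 0, 0]]
    - [[0, 0, 0], [0, 0, 0]]
  grip: 0

```text
time_s: 9.7
eef_pos: [512.4, -86.0, 30.1]
ee_rot: [-0.0, 0.678, 0.735, -0.0]
force: [-0.5, 0.3, -0.1]
grip_width: 0.997
```

Request:
play_rows:
  steps:
    - [[0, 0, -0.02], [0, 0, 0]]
    - [[0, 0, -0.04], [0, 0, 0]]
    - [[0, 0, -0.06], [0, 0, 0]]
    - [[0, 0, -0.06], [0, 0, 0]]
    - [[0, 0, -0.06], [0, 0, 0]]
    - [[0, 0, 0], [0, 0, 0]]

```text
time_s: 10.3
eef_pos: [514.5, -86.7, 216.0]
ee_rot: [0.005, 0.678, 0.735, 0.002]
force: [0.0, -0.0, -0.3]
grip_width: 0.998
```

```bash
python3 - <<'E'
from h import *
st(); i,im=snap('wrist','w5'); snap('scene','s5')
E
```

```text
t 10.3 pos [514.5 -86.7 216. ] yaw 94.61 z [ 0.01  -0.004 -1.   ] F [ 0.  -0.  -0.3] g 0.998
```

View pics/w5.png

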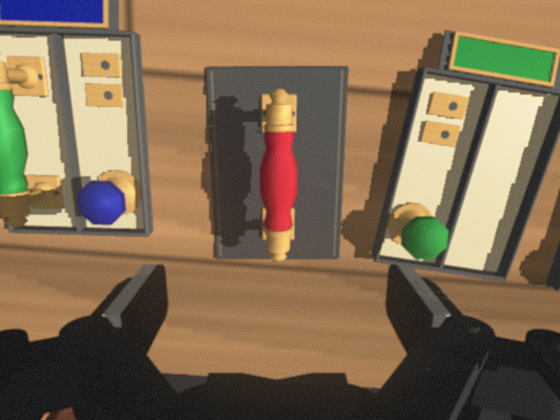

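Request:
play_rows:
  steps:
    - [[-0.0498, -0.0071, 0], [0, 0, 0]]
    - [[-0.0498, -0.0071, 0], [0, 0, 0]]
    - [[-0.0498, -0.0071, 0], [0, 0, 0]]
    - [[-0.0498, -0.0071, 0], [0, 0, 0]]
    - [[-0.0498, -0.0071, 0], [0, 0, 0]]
    - [[-0.0498, -0.0071, 0], [0, 0, 0]]
    - [[0, 0, 0], [0, 0, 0]]
    - [[0, 0, 0], [0, 0, 0]]

```text
time_s: 11.2
eef_pos: [498.0, -311.9, 208.2]
ee_rot: [-0.002, 0.679, 0.735, 0.0]
force: [-0.2, 0.7, 0.6]
grip_width: 1.0
```

```bash
python3 - <<'E'
from h import *
st(); i,im=snap('wrist','w6')
b=cv2.imread('pics/w6.png'); cv2.imwrite('pics/w6a.png',cv2.resize(b[40:300,140:370],None,fx=2.3,fy=2.3,interpolation=cv2.INTER_CUBIC))
E
```

```text
t 11.2 pos [ 498.  -311.9  208.2] yaw 94.54 z [-0.002  0.003 -1.   ] F [-0.2  0.7  0.6] g 1.0
```

View pics/w6.png

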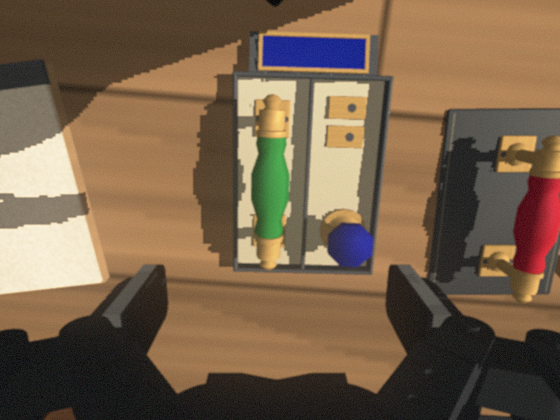

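View pics/w6a.png

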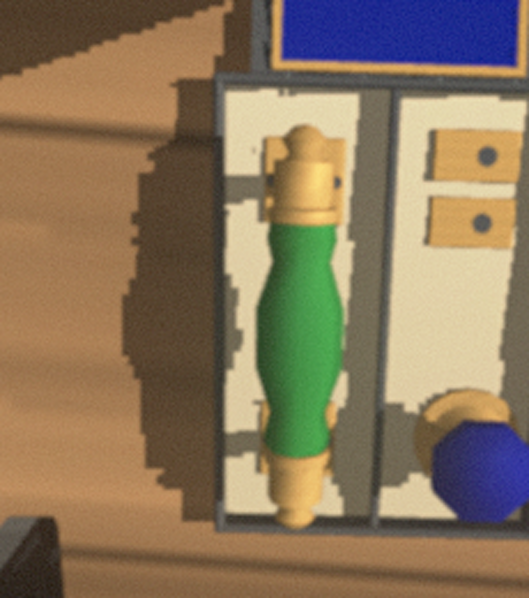

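```bash
python3 - <<'E'
from h import *
np.set_printoptions(precision=2,suppress=True)
i=np.load('pics/w6.npy',allow_pickle=True).item()
loc=[(-93,-68.5),(-93,68.5),(93,68.5),(93,-68.5)]
q=[(234.8,73.5),(391,76),(372,273),(234.8,270.4)]
for fr in(0,1):
    r,e,P=fitrect(i,q,loc,18,fr); print(r,np.degrees(r[2]),e)
c,s=np.cos(r[2]),np.sin(r[2]); print('lane -y', r[0]+s*33.5,r[1]-c*33.5)
for z in(46,49):
    P=[onz(i,p,z)[:2] for p in[(272.2,94.3),(268.3,269.6)]]; d=P[1]-P[0]; print(z,P,(P[0]+P[1])/2,np.linalg.norm(d),np.degrees(np.arctan2(d[1],d[0])))
E
```

```text
[ 496.35 -282.23    0.06] 3.232336052226222 2.531370467263798
[ 497.01 -281.65    0.06   12.08] 3.2252950582573927 1.1140456863265626
lane -y 498.89224237897196 -315.09391021791663
46 [array([ 423.52, -320.42]), array([ 574.46, -312.55])] [ 498.99 -316.49] 151.1487900360352 2.98630240792182
49 [array([ 423.57, -320.39]), array([ 573.03, -312.6 ])] [ 498.3 -316.5] 149.65881761936245 2.986302407921805
```

Request:
play_rows:
  steps:
    - [[0, 0, 0], [0, 0, 0.034]]
    - [[-0.0061, 0, 0.03], [0, 0, 0]]
    - [[0, 0, 0.04], [0, 0, 0]]
    - [[0, 0, 0.035], [0, 0, 0]]
    - [[0, 0, 0], [0, 0, 0]]
    - [[0, 0, 0], [0, 0, 0]]

```text
time_s: 11.85
eef_pos: [499.2, -316.0, 132.2]
ee_rot: [0.0, 0.688, 0.726, 0.0]
force: [-1.0, 0.1, 1.1]
grip_width: 1.003
```

```bash
python3 - <<'E'
from h import *
s=st(); i,im=snap('wrist','w7')
q=s['eef_pos'].copy();q[2]=49
big=cv2.imread('pics/w7.png')
for L in (-75,0,75): 
    a=np.radians(3);u=proj(i,(q+[L*np.cos(a),L*np.sin(a),0])[None])[0];print(u);cv2.circle(big,tuple(int(v) for v in u),3,(0,255,255),1)
cv2.imwrite('pics/w7o.png',big)
E
```

```text
t 11.85 pos [ 499.2 -316.   132.2] yaw 93.09 z [ 0. -0. -1.] F [-1.   0.1  1.1] g 1.003
[276.2688442  90.928124 ]
[276.17641738 213.933667  ]
[276.09871199 317.34730912]
```

View pics/w7o.png

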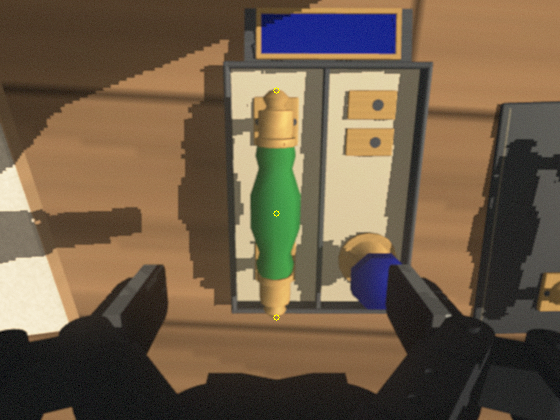

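Request:
play_rows:
  steps:
    - [[0, 0, 0.035], [0, 0, 0]]
    - [[0, 0, 0.035], [0, 0, 0]]
    - [[0, 0, 0.035], [0, 0, 0]]
    - [[0, 0, 0.0213], [0, 0, 0]]
    - [[0, 0, 0.01], [0, 0, 0]]
    - [[0, 0, 0], [0, 0, 0]]
    - [[0, 0, 0], [0, 0, 0]]

```text
time_s: 12.6
eef_pos: [499.5, -317.0, 30.6]
ee_rot: [0.001, 0.688, 0.726, -0.0]
force: [0.3, -0.0, -0.0]
grip_width: 0.998
```

Request:
play_rows:
  steps:
    - [[0, 0, 0], [0, 0, 0]]
    - [[0, 0, 0], [0, 0, 0]]
    - [[0, 0, 0], [0, 0, 0]]
    - [[0, 0, 0], [0, 0, 0]]
    - [[0, 0, 0], [0, 0, 0]]
    - [[0, 0, 0], [0, 0, 0]]
    - [[0, 0, 0], [0, 0, 0]]
    - [[0, 0, 0], [0, 0, 0]]
    - [[0, 0, 0], [0, 0, 0]]
    - [[0, 0, 0], [0, 0, 0]]
  grip: 1
  squeeze: 45

```text
time_s: 13.6
eef_pos: [498.9, -316.7, 29.5]
ee_rot: [0.0, 0.688, 0.726, -0.0]
force: [-1.5, -0.6, 4.4]
grip_width: 0.347
```

Request:
play_rows:
  steps:
    - [[0, 0, -0.006], [0, 0, 0]]
    - [[0, 0, -0.014], [0, 0, 0]]
    - [[0, 0, -0.03], [0, 0, 0]]
    - [[0, 0, -0.04], [0, 0, 0]]
    - [[0, 0, -0.04], [0, 0, 0]]
    - [[0, 0, -0.02], [0, 0, 0]]
    - [[0, 0, 0], [0, 0, 0]]
    - [[0, 0, 0], [0, 0, 0]]

```text
time_s: 14.4
eef_pos: [498.4, -316.2, 140.9]
ee_rot: [-0.001, 0.688, 0.726, 0.0]
force: [0.1, 1.2, -5.0]
grip_width: 0.342
```

```bash
python3 - <<'E'
from h import *
st(); i,im=snap('wrist','w8')
E
```

```text
t 14.4 pos [ 498.4 -316.2  140.9] yaw 93.07 z [-0.001  0.001 -1.   ] F [ 0.1  1.2 -5. ] g 0.342
```

View pics/w8.png

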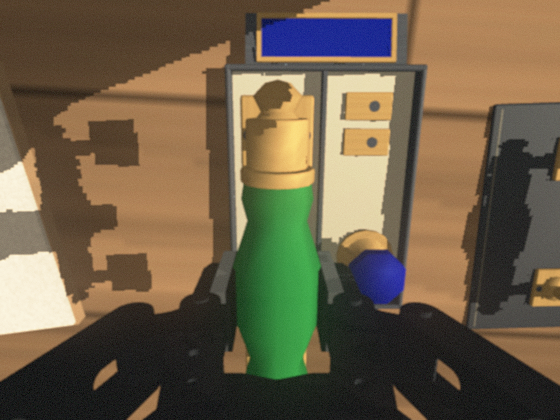

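Request:
play_rows:
  steps:
    - [[0.035, 0.0039, 0], [0, 0, 0]]
    - [[0.052, 0.0039, 0], [0, 0, 0]]
    - [[0.052, 0.0039, 0], [0, 0, 0]]
    - [[0.052, 0.0039, 0], [0, 0, 0]]
    - [[0.052, 0.0039, 0], [0, 0, 0]]
    - [[0.052, 0.0039, 0], [0, 0, 0]]
    - [[0.052, 0.0039, 0], [0, 0, 0]]
    - [[0.052, 0.0039, 0], [0, 0, 0]]
    - [[0.052, 0.0039, 0], [0, 0, 0]]
    - [[0.052, 0.0039, 0], [0, 0, 0]]
    - [[0.052, 0.0039, 0], [0, 0, 0]]
    - [[0.0347, 0.0039, 0], [0, 0, 0]]
    - [[0, 0, 0], [0, 0, 0.08]]
    - [[0, 0, 0], [0, 0, 0.077]]
    - [[0, 0, 0], [0, 0, 0]]
    - [[0, 0, 0], [0, 0, 0]]

```text
time_s: 16.05
eef_pos: [509.7, 126.9, 140.8]
ee_rot: [-0.001, 0.731, 0.683, -0.001]
force: [-0.7, -0.1, -4.3]
grip_width: 0.34
```

```bash
python3 - <<'E'
from h import *
st(); i,im=snap('wrist','w9')
E
```

```text
t 16.05 pos [509.7 126.9 140.8] yaw 86.09 z [-0.002 -0.    -1.   ] F [-0.7 -0.1 -4.3] g 0.34
```

View pics/w9.png

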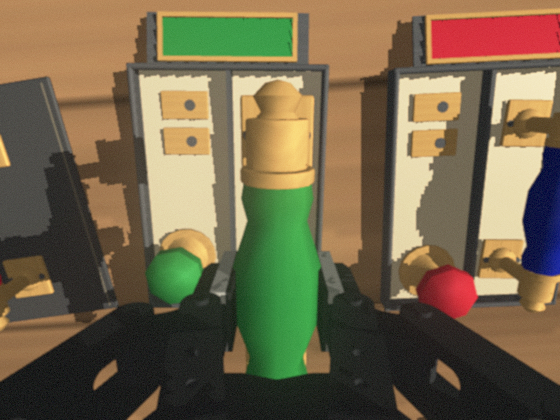

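Request:
play_rows:
  steps:
    - [[0, 0, 0.02], [0, 0, 0]]
    - [[0, 0, 0.035], [0, 0, 0]]
    - [[0, 0, 0.035], [0, 0, 0]]
    - [[0, 0, 0.03], [0, 0, 0]]
    - [[0, 0, 0.015], [0, 0, 0]]
    - [[0, 0, 0.006], [0, 0, 0]]
    - [[0, 0, 0.002], [0, 0, 0]]
    - [[0, 0, 0], [0, 0, 0]]
    - [[0, 0, 0], [0, 0, 0]]

```text
time_s: 17.0
eef_pos: [510.6, 127.0, 35.2]
ee_rot: [0.001, 0.731, 0.682, 0.001]
force: [0.1, 0.9, -4.2]
grip_width: 0.344
```

Request:
play_rows:
  steps:
    - [[0, 0, 0.0013], [0, 0, 0]]
    - [[0, 0, 0.0011], [0, 0, 0]]
    - [[0, 0, 0.0008], [0, 0, 0]]
    - [[0, 0, 0], [0, 0, 0]]

```text
time_s: 17.4
eef_pos: [510.1, 127.0, 31.9]
ee_rot: [-0.0, 0.731, 0.682, -0.0]
force: [-0.5, -0.2, -3.8]
grip_width: 0.34
```

Request:
play_rows:
  steps:
    - [[0, 0, 0.0008], [0, 0, 0]]
    - [[0, 0, 0.0008], [0, 0, 0]]
    - [[0, 0, 0.0007], [0, 0, 0]]
    - [[0, 0, 0], [0, 0, 0]]

```text
time_s: 17.8
eef_pos: [510.1, 127.0, 30.1]
ee_rot: [-0.0, 0.731, 0.682, -0.0]
force: [0.4, 1.1, -3.7]
grip_width: 0.349
```

Request:
play_rows:
  steps:
    - [[0, 0, 0.0007], [0, 0, 0]]
    - [[0, 0, 0.0005], [0, 0, 0]]
    - [[0, 0, 0], [0, 0, 0]]

```text
time_s: 18.1
eef_pos: [510.2, 127.0, 29.5]
ee_rot: [0.0, 0.731, 0.682, 0.0]
force: [-1.7, 0.1, -0.9]
grip_width: 0.348
```

Contact beginning; one more small step, then release and go up.

Request:
play_rows:
  steps:
    - [[0, 0, 0.0005], [0, 0, 0]]
    - [[0, 0, 0], [0, 0, 0]]

```text
time_s: 18.3
eef_pos: [510.2, 127.0, 29.5]
ee_rot: [0.0, 0.731, 0.682, 0.0]
force: [-3.4, -1.3, 5.2]
grip_width: 0.346
```

Request:
play_rows:
  steps:
    - [[0, 0, 0], [0, 0, 0]]
    - [[0, 0, 0], [0, 0, 0]]
    - [[0, 0, 0], [0, 0, 0]]
    - [[0, 0, 0], [0, 0, 0]]
    - [[0, 0, 0], [0, 0, 0]]
    - [[0, 0, 0], [0, 0, 0]]
    - [[0, 0, 0], [0, 0, 0]]
  grip: 0

```text
time_s: 19.0
eef_pos: [510.1, 127.0, 28.9]
ee_rot: [-0.0, 0.731, 0.682, -0.0]
force: [0.6, 0.0, 0.6]
grip_width: 1.0
```

Request:
play_rows:
  steps:
    - [[0, 0, -0.02], [0, 0, 0]]
    - [[0, 0, -0.04], [0, 0, 0]]
    - [[0, 0, -0.05], [0, 0, 0]]
    - [[0, 0, -0.05], [0, 0, 0]]
    - [[0, 0, -0.05], [0, 0, 0]]
    - [[0, 0, 0], [0, 0, 0]]
    - [[0, 0, 0], [0, 0, 0]]

```text
time_s: 19.7
eef_pos: [510.2, 127.0, 186.6]
ee_rot: [0.0, 0.731, 0.682, 0.0]
force: [-0.1, -0.2, -1.5]
grip_width: 1.0
```

```bash
python3 - <<'E'
from h import *
st(); i,im=snap('wrist','w10')
E
```

```text
t 19.7 pos [510.2 127.  186.6] yaw 86.0 z [ 0.001  0.    -1.   ] F [-0.1 -0.2 -1.5] g 1.0
```

View pics/w10.png

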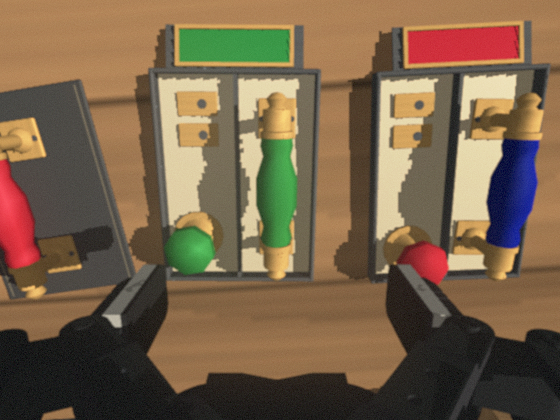

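Request:
play_rows:
  steps:
    - [[0.0492, 0, 0], [0, 0, 0]]
    - [[0.0492, 0, 0], [0, 0, 0]]
    - [[0.0492, 0, 0], [0, 0, 0]]
    - [[0.0492, 0, 0], [0, 0, 0]]
    - [[0.0492, 0.0008, 0.015], [0, 0, 0]]
    - [[0, 0, 0.03], [0, 0, 0]]
    - [[0, 0, 0.03], [0, 0, 0]]
    - [[0, 0, 0], [0, 0, 0]]
    - [[0, 0, 0], [0, 0, 0]]
    - [[0, 0, 0], [0, 0, 0]]

```text
time_s: 20.75
eef_pos: [524.1, 311.0, 131.1]
ee_rot: [0.0, 0.731, 0.682, 0.001]
force: [-0.3, -0.3, 0.8]
grip_width: 1.004
```

```bash
python3 - <<'E'
from h import *
s=st(); i,im=snap('wrist','w11')
q=s['eef_pos'].copy();q[2]=49
big=cv2.imread('pics/w11.png')
for L in (-75,0,75): 
    a=np.radians(-4);u=proj(i,(q+[L*np.cos(a),L*np.sin(a),0])[None])[0];print(u);cv2.circle(big,tuple(int(v) for v in u),3,(0,255,255),1)
cv2.imwrite('pics/w11o.png',big)
E
```

```text
t 20.75 pos [524.1 311.  131.1] yaw 85.99 z [ 0.001  0.    -1.   ] F [-0.3 -0.3  0.8] g 1.004
[276.02209543  90.77238407]
[276.16712306 214.31833953]
[276.28889047 318.04940472]
```

View pics/w11o.png

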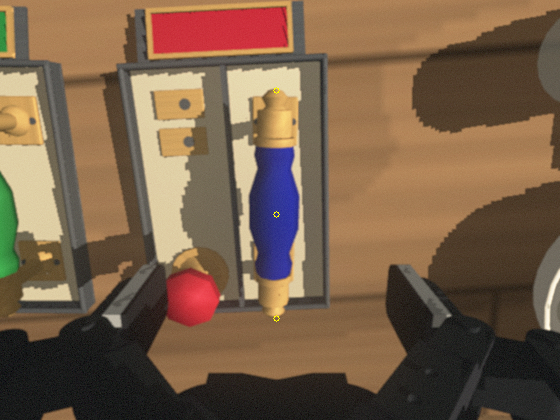

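Request:
play_rows:
  steps:
    - [[-0.002, -0.0007, 0.035], [0, 0, 0]]
    - [[0, 0, 0.035], [0, 0, 0]]
    - [[0, 0, 0.035], [0, 0, 0]]
    - [[0, 0, 0.02], [0, 0, 0]]
    - [[0, 0, 0.01], [0, 0, 0]]
    - [[0, 0, 0], [0, 0, 0]]
    - [[0, 0, 0], [0, 0, 0]]

```text
time_s: 21.5
eef_pos: [523.6, 309.8, 30.2]
ee_rot: [0.0, 0.731, 0.682, 0.001]
force: [0.6, 0.5, -0.8]
grip_width: 1.002
```

Request:
play_rows:
  steps:
    - [[0, 0, 0], [0, 0, 0]]
    - [[0, 0, 0], [0, 0, 0]]
    - [[0, 0, 0], [0, 0, 0]]
    - [[0, 0, 0], [0, 0, 0]]
    - [[0, 0, 0], [0, 0, 0]]
    - [[0, 0, 0], [0, 0, 0]]
    - [[0, 0, 0], [0, 0, 0]]
    - [[0, 0, 0], [0, 0, 0]]
    - [[0, 0, 0], [0, 0, 0]]
    - [[0, 0, 0], [0, 0, 0]]
  grip: 1
  squeeze: 45

```text
time_s: 22.5
eef_pos: [523.1, 309.6, 29.3]
ee_rot: [0.0, 0.731, 0.682, 0.0]
force: [-1.3, -1.2, 5.7]
grip_width: 0.342
```

Request:
play_rows:
  steps:
    - [[0, 0, -0.006], [0, 0, 0]]
    - [[0, 0, -0.014], [0, 0, 0]]
    - [[0, 0, -0.03], [0, 0, 0]]
    - [[0, 0, -0.04], [0, 0, 0]]
    - [[0, 0, -0.04], [0, 0, 0]]
    - [[0, 0, -0.02], [0, 0, 0]]
    - [[0, 0, 0], [0, 0, 0]]
    - [[0, 0, 0], [0, 0, 0]]

```text
time_s: 23.3
eef_pos: [522.5, 309.4, 140.8]
ee_rot: [-0.0, 0.731, 0.682, -0.001]
force: [-0.2, -0.4, -4.8]
grip_width: 0.345
```

```bash
python3 - <<'E'
from h import *
st(); i,im=snap('wrist','w12')
E
```

```text
t 23.3 pos [522.5 309.4 140.8] yaw 86.01 z [-0.001 -0.    -1.   ] F [-0.2 -0.4 -4.8] g 0.345
```

View pics/w12.png

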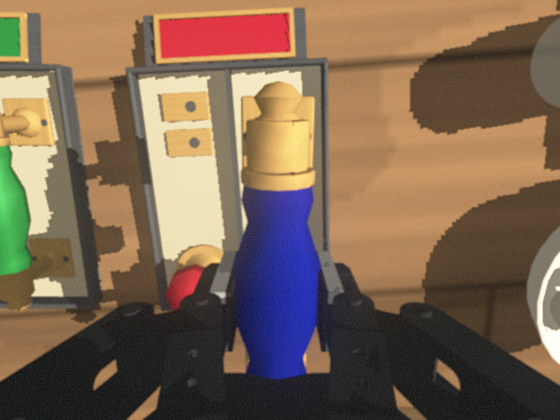

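Request:
play_rows:
  steps:
    - [[-0.033, 0.0016, 0], [0, 0, 0]]
    - [[-0.0515, 0.0016, 0], [0, 0, 0]]
    - [[-0.0515, 0.0016, 0], [0, 0, 0]]
    - [[-0.0515, 0.0016, 0], [0, 0, 0]]
    - [[-0.0515, 0.0016, 0], [0, 0, 0]]
    - [[-0.0515, 0.0016, 0], [0, 0, 0]]
    - [[-0.0515, 0.0016, 0], [0, 0, 0]]
    - [[-0.0515, 0.0016, 0], [0, 0, 0]]
    - [[-0.0515, 0.0016, 0], [0, 0, 0]]
    - [[-0.0515, 0.0016, 0], [0, 0, 0]]
    - [[-0.0515, 0.0016, 0], [0, 0, 0]]
    - [[-0.0515, 0.0016, 0], [0, 0, 0]]
    - [[-0.0515, 0.0016, 0], [0, 0, 0]]
    - [[-0.0515, 0.0016, 0], [0, 0, 0]]
    - [[-0.0515, 0.0016, 0], [0, 0, 0]]
    - [[-0.0515, 0.0016, 0], [0, 0, 0]]
    - [[-0.0279, 0.0016, 0], [0, 0, 0]]
    - [[0, 0, 0], [0, 0, -0.08]]
    - [[0, 0, 0], [0, 0, -0.08]]
    - [[0, 0, 0], [0, 0, 0]]

```text
time_s: 25.35
eef_pos: [499.3, -315.1, 140.0]
ee_rot: [-0.001, 0.687, 0.727, 0.0]
force: [-0.1, 0.0, -3.7]
grip_width: 0.347
```

Request:
play_rows:
  steps:
    - [[0, 0, 0], [0, 0, 0]]
    - [[0, 0, 0], [0, 0, 0]]

```text
time_s: 25.55
eef_pos: [499.7, -315.1, 141.0]
ee_rot: [-0.0, 0.687, 0.726, -0.0]
force: [-0.3, -0.9, -2.3]
grip_width: 0.341
```

```bash
python3 - <<'E'
from h import *
st(); i,im=snap('wrist','w13')
E
```

```text
t 25.55 pos [ 499.7 -315.1  141. ] yaw 93.15 z [-0.001  0.001 -1.   ] F [-0.3 -0.9 -2.3] g 0.341
```

View pics/w13.png

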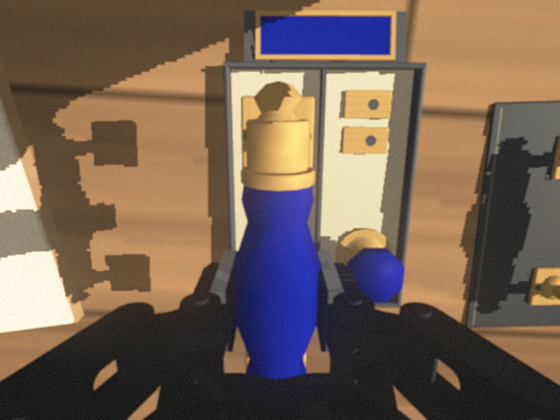

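Request:
play_rows:
  steps:
    - [[-0.001, 0, 0.02], [0, 0, 0]]
    - [[0, 0, 0.035], [0, 0, 0]]
    - [[0, 0, 0.035], [0, 0, 0]]
    - [[0, 0, 0.03], [0, 0, 0]]
    - [[0, 0, 0.015], [0, 0, 0]]
    - [[0, 0, 0.006], [0, 0, 0]]
    - [[0, 0, 0.002], [0, 0, 0]]
    - [[0, 0, 0.0015], [0, 0, 0]]
    - [[0, 0, 0.001], [0, 0, 0]]
    - [[0, 0, 0.001], [0, 0, 0]]
    - [[0, 0, 0.0008], [0, 0, 0]]
    - [[0, 0, 0], [0, 0, 0]]
    - [[0, 0, 0], [0, 0, 0]]

```text
time_s: 26.9
eef_pos: [499.9, -316.2, 31.0]
ee_rot: [0.0, 0.687, 0.727, -0.0]
force: [-0.5, -0.2, -3.2]
grip_width: 0.344
```

Request:
play_rows:
  steps:
    - [[0, 0, 0.0007], [0, 0, 0]]
    - [[0, 0, 0.0006], [0, 0, 0]]
    - [[0, 0, 0], [0, 0, 0]]

```text
time_s: 27.2
eef_pos: [499.8, -316.1, 29.9]
ee_rot: [-0.0, 0.687, 0.727, 0.0]
force: [0.6, -1.1, -3.3]
grip_width: 0.346
```

Request:
play_rows:
  steps:
    - [[0, 0, 0.0006], [0, 0, 0]]
    - [[0, 0, 0.0004], [0, 0, 0]]
    - [[0, 0, 0], [0, 0, 0]]

```text
time_s: 27.5
eef_pos: [499.8, -316.2, 29.3]
ee_rot: [0.0, 0.687, 0.727, 0.0]
force: [-0.4, 0.8, -1.9]
grip_width: 0.346
```

Request:
play_rows:
  steps:
    - [[0, 0, 0.0006], [0, 0, 0]]
    - [[0, 0, 0], [0, 0, 0]]
    - [[0, 0, 0], [0, 0, 0]]

```text
time_s: 27.8
eef_pos: [499.8, -316.2, 29.3]
ee_rot: [0.0, 0.687, 0.727, -0.0]
force: [-3.1, 2.3, 5.0]
grip_width: 0.342
```

Request:
play_rows:
  steps:
    - [[0, 0, 0], [0, 0, 0]]
    - [[0, 0, 0], [0, 0, 0]]
    - [[0, 0, 0], [0, 0, 0]]
    - [[0, 0, 0], [0, 0, 0]]
    - [[0, 0, 0], [0, 0, 0]]
    - [[0, 0, 0], [0, 0, 0]]
    - [[0, 0, 0], [0, 0, 0]]
  grip: 0

```text
time_s: 28.5
eef_pos: [499.8, -316.2, 28.8]
ee_rot: [-0.0, 0.687, 0.727, -0.0]
force: [0.1, 0.4, 0.2]
grip_width: 0.999
```

Request:
play_rows:
  steps:
    - [[0, 0, -0.02], [0, 0, 0]]
    - [[0, 0, -0.04], [0, 0, 0]]
    - [[0, 0, -0.05], [0, 0, 0]]
    - [[0, 0, -0.05], [0, 0, 0]]
    - [[0, 0, -0.05], [0, 0, 0]]
    - [[0, 0, 0], [0, 0, 0]]
    - [[0, 0, 0], [0, 0, 0]]

```text
time_s: 29.2
eef_pos: [499.9, -316.2, 187.5]
ee_rot: [0.001, 0.687, 0.727, -0.0]
force: [-0.7, 0.5, 0.5]
grip_width: 1.0
```

```bash
python3 - <<'E'
from h import *
st(); i,im=snap('wrist','w14')
E
```

```text
t 29.2 pos [ 499.9 -316.2  187.5] yaw 93.21 z [ 0.001 -0.001 -1.   ] F [-0.7  0.5  0.5] g 1.0
```

View pics/w14.png

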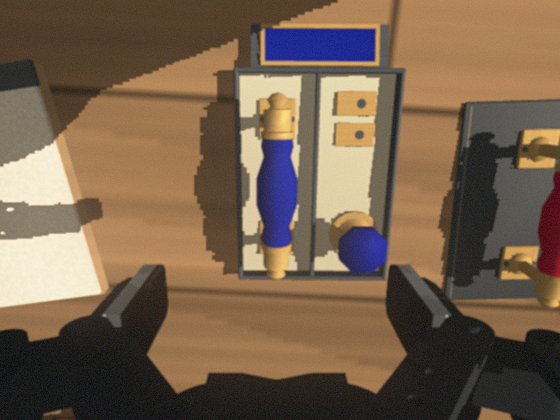

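Request:
play_rows:
  steps:
    - [[0.0509, 0.0056, 0], [0, 0, 0]]
    - [[0.0509, 0.0056, 0], [0, 0, 0]]
    - [[0.0509, 0.0056, 0], [0, 0, 0]]
    - [[0.0509, 0.0056, 0], [0, 0, 0]]
    - [[0.0509, 0.0056, 0], [0, 0, 0]]
    - [[0.0509, 0.0056, 0], [0, 0, 0]]
    - [[0, 0, 0.03], [0, 0, -0.031]]
    - [[0, 0, 0.03], [0, 0, 0]]
    - [[0, 0, 0.015], [0, 0, 0]]
    - [[0, 0, 0], [0, 0, 0]]
    - [[0, 0, 0], [0, 0, 0]]
    - [[0, 0, 0], [0, 0, 0]]

```text
time_s: 30.45
eef_pos: [512.6, -86.4, 130.9]
ee_rot: [0.001, 0.678, 0.735, 0.0]
force: [1.2, -0.4, 0.4]
grip_width: 1.0
```

```bash
python3 - <<'E'
from h import *
s=st(); i,im=snap('wrist','w15')
q=s['eef_pos'].copy();q[2]=50
big=cv2.imread('pics/w15.png')
for L in (-75,0,75): 
    a=np.radians(4.6);u=proj(i,(q+[L*np.cos(a),L*np.sin(a),0])[None])[0];print(u);cv2.circle(big,tuple(int(v) for v in u),3,(0,255,255),1)
cv2.imwrite('pics/w15o.png',big)
E
```

```text
t 30.45 pos [512.6 -86.4 130.9] yaw 94.58 z [ 0.001 -0.001 -1.   ] F [ 1.2 -0.4  0.4] g 1.0
[276.06214967  90.63553055]
[276.21816732 214.83454487]
[276.34904149 319.01790807]
```

View pics/w15o.png

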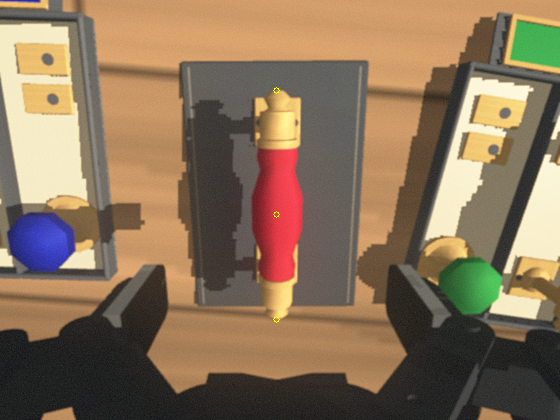

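Aligned on ruby. Lower to TCP ≈31, grip, lift.

Request:
play_rows:
  steps:
    - [[0, 0, 0.035], [0, 0, 0]]
    - [[0, 0, 0.035], [0, 0, 0]]
    - [[0, 0, 0.035], [0, 0, 0]]
    - [[0, 0, 0.018], [0, 0, 0]]
    - [[0, 0, 0.01], [0, 0, 0]]
    - [[0, 0, 0], [0, 0, 0]]
    - [[0, 0, 0], [0, 0, 0]]

```text
time_s: 31.2
eef_pos: [512.7, -86.3, 31.2]
ee_rot: [0.001, 0.678, 0.735, 0.0]
force: [-0.3, 0.7, 0.4]
grip_width: 1.002
```

Request:
play_rows:
  steps:
    - [[0, 0, 0], [0, 0, 0]]
    - [[0, 0, 0], [0, 0, 0]]
    - [[0, 0, 0], [0, 0, 0]]
    - [[0, 0, 0], [0, 0, 0]]
    - [[0, 0, 0], [0, 0, 0]]
    - [[0, 0, 0], [0, 0, 0]]
    - [[0, 0, 0], [0, 0, 0]]
    - [[0, 0, 0], [0, 0, 0]]
    - [[0, 0, 0], [0, 0, 0]]
    - [[0, 0, 0], [0, 0, 0]]
  grip: 1
  squeeze: 45

```text
time_s: 32.2
eef_pos: [512.4, -86.2, 30.6]
ee_rot: [0.0, 0.678, 0.735, 0.0]
force: [-1.4, -0.8, 5.3]
grip_width: 0.341
```

Request:
play_rows:
  steps:
    - [[0, 0, -0.006], [0, 0, 0]]
    - [[0, 0, -0.014], [0, 0, 0]]
    - [[0, 0, -0.03], [0, 0, 0]]
    - [[0, 0, -0.04], [0, 0, 0]]
    - [[0, 0, -0.04], [0, 0, 0]]
    - [[0, 0, -0.02], [0, 0, 0]]
    - [[0, 0, 0], [0, 0, 0]]
    - [[0, 0, 0], [0, 0, 0]]

```text
time_s: 33.0
eef_pos: [511.7, -85.8, 142.3]
ee_rot: [-0.0, 0.678, 0.735, -0.0]
force: [-0.6, 1.0, -3.8]
grip_width: 0.347
```

```bash
python3 - <<'E'
from h import *
st(); i,im=snap('wrist','w16')
E
```

```text
t 33.0 pos [511.7 -85.8 142.3] yaw 94.6 z [-0.001  0.    -1.   ] F [-0.6  1.  -3.8] g 0.347
```

View pics/w16.png

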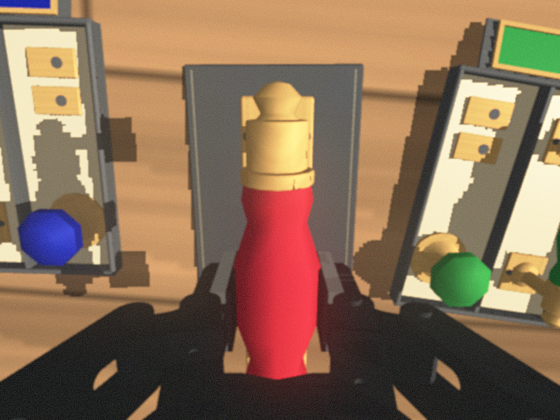

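Request:
play_rows:
  steps:
    - [[0.035, 0.0049, 0], [0, 0, 0]]
    - [[0.0515, 0.0049, 0], [0, 0, 0]]
    - [[0.0515, 0.0049, 0], [0, 0, 0]]
    - [[0.0515, 0.0049, 0], [0, 0, 0]]
    - [[0.0515, 0.0049, 0], [0, 0, 0]]
    - [[0.0515, 0.0049, 0], [0, 0, 0]]
    - [[0.0515, 0.0049, 0], [0, 0, 0]]
    - [[0.0515, 0.0049, 0], [0, 0, 0]]
    - [[0.0515, 0.0049, 0], [0, 0, 0]]
    - [[0.0515, 0.0049, 0], [0, 0, 0]]
    - [[0.03, 0.0049, 0], [0, 0, 0]]
    - [[0, 0, 0], [0, 0, 0.0655]]
    - [[0, 0, 0], [0, 0, 0.0655]]
    - [[0, 0, 0], [0, 0, 0]]
    - [[0, 0, 0], [0, 0, 0]]

```text
time_s: 34.55
eef_pos: [520.3, 312.1, 141.8]
ee_rot: [-0.0, 0.715, 0.7, -0.001]
force: [-0.5, 1.0, -3.6]
grip_width: 0.344
```

```bash
python3 - <<'E'
from h import *
st(); i,im=snap('wrist','w17')
E
```

```text
t 34.55 pos [520.3 312.1 141.8] yaw 88.77 z [-0.002 -0.001 -1.   ] F [-0.5  1.  -3.6] g 0.344
```

View pics/w17.png

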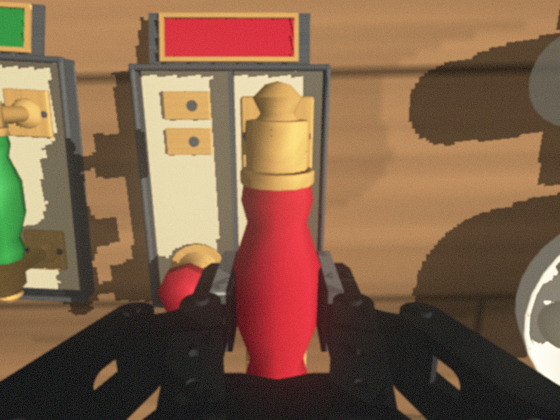

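Request:
play_rows:
  steps:
    - [[0.0005, 0, 0.02], [0, 0, 0]]
    - [[0, 0, 0.035], [0, 0, 0]]
    - [[0, 0, 0.035], [0, 0, 0]]
    - [[0, 0, 0.03], [0, 0, 0]]
    - [[0, 0, 0.015], [0, 0, 0]]
    - [[0, 0, 0.006], [0, 0, 0]]
    - [[0, 0, 0.002], [0, 0, 0]]
    - [[0, 0, 0.0015], [0, 0, 0]]
    - [[0, 0, 0.001], [0, 0, 0]]
    - [[0, 0, 0.001], [0, 0, 0]]
    - [[0, 0, 0.0008], [0, 0, 0]]
    - [[0, 0, 0.0008], [0, 0, 0]]
    - [[0, 0, 0], [0, 0, 0]]
    - [[0, 0, 0], [0, 0, 0]]

```text
time_s: 36.0
eef_pos: [520.7, 312.7, 31.8]
ee_rot: [0.0, 0.715, 0.699, 0.0]
force: [-0.5, -0.8, -3.6]
grip_width: 0.344
```

Request:
play_rows:
  steps:
    - [[0, 0, 0.0007], [0, 0, 0]]
    - [[0, 0, 0.0005], [0, 0, 0]]
    - [[0, 0, 0], [0, 0, 0]]

```text
time_s: 36.3
eef_pos: [520.6, 312.7, 30.7]
ee_rot: [-0.0, 0.715, 0.699, -0.0]
force: [-0.2, 0.5, -4.4]
grip_width: 0.34
```

Request:
play_rows:
  steps:
    - [[0, 0, 0.0007], [0, 0, 0]]
    - [[0, 0, 0.0006], [0, 0, 0]]
    - [[0, 0, 0], [0, 0, 0]]

```text
time_s: 36.6
eef_pos: [520.6, 312.7, 29.8]
ee_rot: [-0.0, 0.715, 0.699, -0.0]
force: [0.3, -0.1, -3.6]
grip_width: 0.344
```

Request:
play_rows:
  steps:
    - [[0, 0, 0.0006], [0, 0, 0]]
    - [[0, 0, 0.0003], [0, 0, 0]]
    - [[0, 0, 0], [0, 0, 0]]

```text
time_s: 36.9
eef_pos: [520.7, 312.7, 29.7]
ee_rot: [0.0, 0.715, 0.699, 0.0]
force: [-2.7, -1.2, 3.9]
grip_width: 0.343
```

Request:
play_rows:
  steps:
    - [[0, 0, 0], [0, 0, 0]]
    - [[0, 0, 0], [0, 0, 0]]
    - [[0, 0, 0], [0, 0, 0]]
    - [[0, 0, 0], [0, 0, 0]]
    - [[0, 0, 0], [0, 0, 0]]
    - [[0, 0, 0], [0, 0, 0]]
    - [[0, 0, 0], [0, 0, 0]]
  grip: 0

```text
time_s: 37.6
eef_pos: [520.7, 312.7, 29.2]
ee_rot: [-0.0, 0.715, 0.699, 0.0]
force: [-0.6, 0.4, -0.6]
grip_width: 0.999
```

Request:
play_rows:
  steps:
    - [[0, 0, -0.02], [0, 0, 0]]
    - [[0, 0, -0.04], [0, 0, 0]]
    - [[0, 0, -0.05], [0, 0, 0]]
    - [[0, 0, -0.05], [0, 0, 0]]
    - [[0, 0, -0.05], [0, 0, 0]]
    - [[0, 0, -0.03], [0, 0, 0]]
    - [[0, -0.04, 0], [0, 0, 0]]
    - [[0, -0.04, 0], [0, 0, 0]]
    - [[0, -0.04, 0], [0, 0, 0]]
    - [[0, -0.04, 0], [0, 0, 0]]
    - [[0, 0, 0], [0, 0, 0]]
    - [[0, 0, 0], [0, 0, 0]]

```text
time_s: 38.8
eef_pos: [400.8, 315.5, 210.4]
ee_rot: [0.0, 0.715, 0.699, 0.001]
force: [-0.3, 0.3, -0.2]
grip_width: 1.001
```

```bash
python3 - <<'E'
from h import *
st(); i,im=snap('wrist','w18'); snap('top','t18'); snap('scene','s18')
E
```

```text
t 38.8 pos [400.8 315.5 210.4] yaw 88.74 z [ 0.002  0.001 -1.   ] F [-0.3  0.3 -0.2] g 1.001
```

View pics/w18.png

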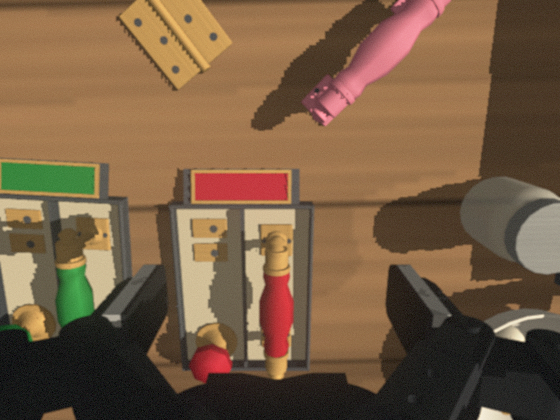

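View pics/s18.png

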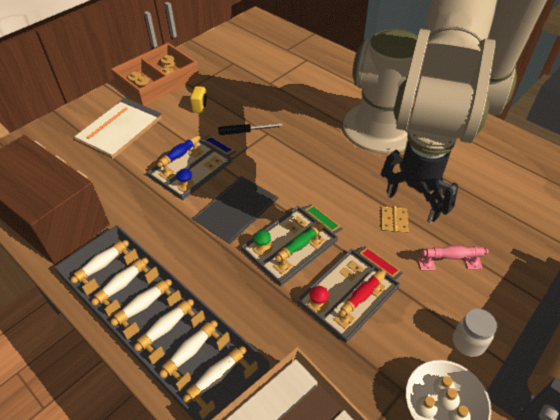

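View pics/t18.png

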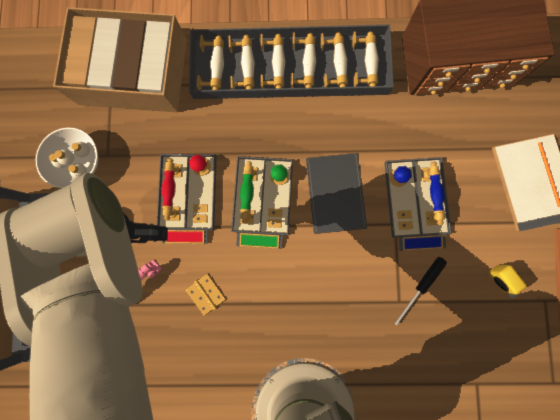

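All three handles stand in their own colour's lane, the knobs are at their starting positions, the pad is free, and the arm is clear at 210 mm.

```bash
python3 - <<'E'
from h import *
print(ctrl.finish_job())
E
```

```text
the job is handed in; nothing more can be done
None
```

All three glass handles now stand in the handle lane of the tray with their own colour's card. I handed the job in at about 39 s of the 99 s allowed.

- **Moves:** I parked the ruby handle on the felt pad. Then the green one went to the green tray, the blue one to the blue tray and the ruby one from the pad to the ruby tray. I lowered each until first contact (about 4–5 N) before letting go.
- **Last checks:** The final top, scene and wrist pictures showed each handle upright within its lane's rims. The knobs were where they started, the pad was empty and the gripper was clear of everything.
- **Measurement doubts:** At the start, the trained networks' positions from the two cameras disagreed by up to about 26 mm. I used my own fits from wrist pictures instead, and for the ruby and green trays these matched the top view to within about 2–3 mm. In those wrist pictures the felt pad came out about 2–3% smaller than its stated size, which was within the lane clearances.

No check failed, though after the last release I checked the handles' positions by eye and did not measure them again.

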